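# Close the colour pots in the mask workshop

## Robot

A 7-joint arm with a two-finger parallel gripper is mounted at the origin on the work surface. World frame = base frame: x ahead of the robot, y to its left, z up, the work surface at z = 0. Lengths are in m, angles in rad, forces in N, time in s.
With the tool pointing down it reaches from about 0.4 to 0.85 m from the base axis. Payload 10.4 kg.
Tool frame: the origin (TCP) lies between the finger pads; the fingertips stand 14 mm ahead of it and the grasp point (between the pads) lies 5 mm behind it (r.finger_overhang is the z of the fingertips in the tool frame, in m); z points along the fingers, y is the line along which they close (so a half turn about z gives the same grasp; the last joint's range is limited). The gripper opens to 87 mm and grips with 3 to 60 N. Pads are 19 mm wide; open, the fingers measure 117 mm over their backs; the gripper's body (75 mm by 190 mm) begins 51 mm behind the grasp point.
Start: joints at [1.177, 0.332, -0.065, 1.46, 0.022, 1.35, -0.088], TCP at [0.226, -0.583, 0.237] pointing down, gripper open.
Joint ranges: [-2.6, 2.6], [-0.5, 2.12], [-1.47, 1.34], [0.16, 2.42], [-1.27, 4.41], [0.06, 2.06], [-2.6, 2.6]. Speed limits (rad/s): [2.22, 2.22, 2.79, 2.79, 3.14, 3.14, 3.14].

## Interface

Orientations are given as a unit quaternion [x, y, z, w].
In Python, from bench import r, optics gives the robot as it stands.
- The arm moves only by the shell command python3 -m pendant 'ROWS' [FORCE]. ROWS is JSON, a list of rows, each a list of 7 numbers: the closure, from -1 (fully open) to 1 (shut), then the shift along the tool's x, y, z scaled (see below), then the turn, a rotation vector about the tool's x, y, z scaled (see below). In form: [[grip, x, y, z, rx, ry, rz], ...]. A call has 1 to 8 rows; each row is the pose to reach, as a shift and turn from the pose commanded when the call began, along the tool's axes at that moment; what a row does not reach only later rows make up. The controller multiplies each number of a shift by 0.3 m and each number of a turn by 120 degrees. A row lasts 1/8 s, in which the tool goes at most 62.5 mm and 10.7 degrees, less where a joint would pass 70% of its speed; a pose out of reach is approached as far as the arm can. A call with a number of a shift or a turn outside -1 to 1 is refused whole. A call with a gripper value outside its range is refused whole. The fingers move at their own pace and stop on an object; FORCE is the grip in N (left out, the last holds). Time passes only in rows, so rows that repeat a pose let the fingers close. It gives the time, the measured TCP pose, the force, the opening and the grip force at its end, in the units of the state.
- r.read_state(): the state, without advancing time (a new reading comes with each control period).
- optics.camera(name): name is "scene" or "top" or "wrist"; returns a dict with "pixels" (384x512x3 uint8, red, green, blue), "vfov" (degrees; the focal length in pixels is half the picture's height over the tangent of half this angle, whatever the lens; pixels are square), "cx", "cy" (the principal point, pixels), "rvec" (rotation vector, rad) and "tvec" (3), from world to camera coordinates, as OpenCV has them. Camera axes: x right, y down, z forward; pixel columns grow to the right and rows downward; lengths in m; the calibration is good to about 2 mm. A picture is of the moment at which its call begins. There is no depth.
- r.close_job(): hands the job in; it is judged then, once.
The state is a dict: "time": time; "joint_positions": joint angles; "joint_vel": joint speeds; "joint_torque": joint torques, N m; "ee_pos": TCP position; "eef_rot": TCP orientation; "ft_force": force on the tool from outside, world axes, zero at the start; "torque": the same for the moment, N m; "width": finger opening in m; "grip_force": force on a finger pad.
Only numpy, scipy, OpenCV 4.12 (cv2) and the standard library are available. Lean on these libraries where they do the work, as an engineer would, in place of code of your own. Each camera call takes 0.05 s, during which the arm holds its last target. There are 200 camera calls.

## Task

Close the four open paint pots at the end of the painting session: put each coloured lid, plug down, on the open pot of its own colour, so that it is fully home and flat on the rim. Leave the pots upright on the table where they stand, and do not disturb the black spare lid or the white pot that is already closed.

Things in the scene. Friction and masses are not known exactly. Their poses are not given: they have to be found in the camera images.
- lid_green: green press-in lid with a thin white ring on top, lying plug down on the table at the start. A round disc 62 mm in diameter and 12 mm thick, with a tapered plug 12 mm long beneath it (40 mm in diameter at the disc, 32 mm at its lower end); 24 mm high in all, about 30 g, rigid. Origin: centre of the plug's lower end; z up through the disc, so the disc spans z 12 to 24 mm. Round: yaw means nothing.
- lid_blue: blue press-in lid with a thin white ring on top, lying plug down on the table at the start. A round disc 62 mm in diameter and 12 mm thick, with a tapered plug 12 mm long beneath it (40 mm in diameter at the disc, 32 mm at its lower end); 24 mm high in all, about 30 g, rigid. Origin: centre of the plug's lower end; z up through the disc, so the disc spans z 12 to 24 mm. Round: yaw means nothing.
- lid_yellow: yellow press-in lid with a thin white ring on top, lying plug down on the table at the start. A round disc 62 mm in diameter and 12 mm thick, with a tapered plug 12 mm long beneath it (40 mm in diameter at the disc, 32 mm at its lower end); 24 mm high in all, about 30 g, rigid. Origin: centre of the plug's lower end; z up through the disc, so the disc spans z 12 to 24 mm. Round: yaw means nothing.
- lid_red: red press-in lid with a thin white ring on top, lying plug down on the table at the start. A round disc 62 mm in diameter and 12 mm thick, with a tapered plug 12 mm long beneath it (40 mm in diameter at the disc, 32 mm at its lower end); 24 mm high in all, about 30 g, rigid. Origin: centre of the plug's lower end; z up through the disc, so the disc spans z 12 to 24 mm. Round: yaw means nothing.
- pot_green: green enamelled paint pot, open, empty, round and straight-sided with a small paper label; 56 mm in outer diameter, 58 mm high, wall 4 mm (mouth 48 mm across), floor 6 mm thick, about 0.2 kg, standing loose. Origin: centre of its underside; z up. With its lid home the disc rests flat on the rim and the lid's origin is 46 mm above the pot's origin.
- pot_blue: blue enamelled paint pot, open, empty, round and straight-sided with a small paper label; 56 mm in outer diameter, 58 mm high, wall 4 mm (mouth 48 mm across), floor 6 mm thick, about 0.2 kg, standing loose. Origin: centre of its underside; z up. With its lid home the disc rests flat on the rim and the lid's origin is 46 mm above the pot's origin.
- pot_yellow: yellow enamelled paint pot, open, empty, round and straight-sided with a small paper label; 56 mm in outer diameter, 58 mm high, wall 4 mm (mouth 48 mm across), floor 6 mm thick, about 0.2 kg, standing loose. Origin: centre of its underside; z up. With its lid home the disc rests flat on the rim and the lid's origin is 46 mm above the pot's origin.
- pot_red: red enamelled paint pot, open, empty, round and straight-sided with a small paper label; 56 mm in outer diameter, 58 mm high, wall 4 mm (mouth 48 mm across), floor 6 mm thick, about 0.2 kg, standing loose. Origin: centre of its underside; z up. With its lid home the disc rests flat on the rim and the lid's origin is 46 mm above the pot's origin.
- lid_black: black spare lid with a grey ring on top, same shape and size as the coloured lids, lying plug down on the table. Belongs to none of the pots; stays where it is. Origin: centre of the plug's lower end.
- pot_closed: white paint pot already closed with a brown wooden lid (62 mm across, 12 mm thick); 70 mm high in all, about 0.3 kg, standing loose. Stays as it is. Origin: centre of its underside; z up.

How it is judged:
At the end, for the whole second after the job is handed in: Each coloured lid sits in the pot of its colour: centres within 8 mm, lid origin 40 to 49 mm above the pot's, both upright within 0.1 rad; pots on the table within 40 mm of their starts; all released and at rest; black lid and white pot upright within 20 mm of their starts (horizontal distance between lid_green and pot_green below 0.008 m and z of lid_green in the frame of pot_green between 0.04 and 0.049 m and angle between each of lid_green, pot_green, lid_blue, pot_blue, lid_yellow, pot_yellow, lid_red, pot_red, lid_black, pot_closed's own z axis and vertical below 0.1 rad and height (world z) of each of pot_green, pot_blue, pot_yellow, pot_red below 0.006 m and distance of each of pot_green, pot_blue, pot_yellow, pot_red from where it was at the start of the episode below 0.04 m and linear speed of each of lid_green, pot_green, lid_blue, pot_blue, lid_yellow, pot_yellow, lid_red, pot_red below 0.02 m/s and horizontal distance between lid_blue and pot_blue below 0.008 m and z of lid_blue in the frame of pot_blue between 0.04 and 0.049 m and horizontal distance between lid_yellow and pot_yellow below 0.008 m and z of lid_yellow in the frame of pot_yellow between 0.04 and 0.049 m and horizontal distance between lid_red and pot_red below 0.008 m and z of lid_red in the frame of pot_red between 0.04 and 0.049 m and distance of each of lid_black, pot_closed from where it was at the start of the episode below 0.02 m); the robot touches nothing.
It fails at once if a pot is tipped over (angle between any of pot_green, pot_blue, pot_yellow, pot_red, pot_closed's own z axis and vertical above 0.6 rad).
It fails at once if the black lid or the closed pot is moved by more than 30 mm (distance of any of lid_black, pot_closed from where it was at the start of the episode above 0.03 m).
It also fails if it takes over 96 s, if anything falls off the work surface, if the arm or the gripper's body presses on something with over 40 N, if the wrist force passes 120 N, or if a joint passes its speed limit or range.

## Working session

There is one attempt and no reset: what is moved stays moved. The work goes in short steps, Python scripts to look and compute and a shell command to move; the robot and the scene stay as the last step left them, time stands still between calls to the robot, and variables do not carry over. Pictures are saved under pics/ and viewed, at most 14 in all, crops included, and the job is handed in when it is done.

```bash
mkdir -p pics; python3 - <<'E'
from bench import r, optics
import cv2,numpy as np
s=r.read_state();print({k:np.round(v,3).tolist() for k,v in s.items()})
for n in("scene","top"):
    c=optics.camera(n);cv2.imwrite(f"pics/{n}0.png",c["pixels"][...,::-1]);print(n,c["vfov"],c["cx"],c["cy"],c["rvec"],c["tvec"],[k for k in c])
E
```

```text
{'time': 0.0, 'joint_positions': [1.177, 0.333, -0.065, 1.461, 0.022, 1.35, -0.089], 'joint_vel': [0.0, -0.001, -0.002, 0.0, 0.0, 0.001, 0.001], 'joint_torque': [-0.001, -62.324, 0.023, -38.991, -0.062, 0.039, 0.0], 'ee_pos': [0.226, -0.582, 0.236], 'eef_rot': [0.983, 0.184, -0.0, -0.001], 'ft_force': [-1.004, -0.197, -1.546], 'torque': [0.001, 0.022, 0.046], 'grip_force': 0.0, 'width': 0.087}
scene 52.93200025694204 258.6028267561619 195.36821372152397 [ 1.03213087  2.25228738 -1.1692814 ] [ 0.32892353 -0.17843916  1.34082569] ['pixels', 'vfov', 'cx', 'cy', 'rvec', 'tvec']
top 42.515657216299275 257.4992238006664 191.12008103391437 [ 1.9574943  -2.25267139  0.24364185] [0.06067881 0.51819185 0.98553476] ['pixels', 'vfov', 'cx', 'cy', 'rvec', 'tvec']
```

View pics/top0.png

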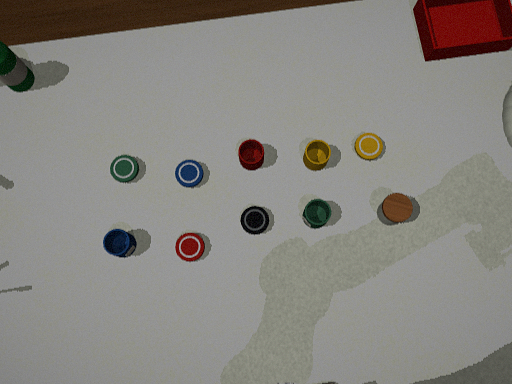

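View pics/scene0.png

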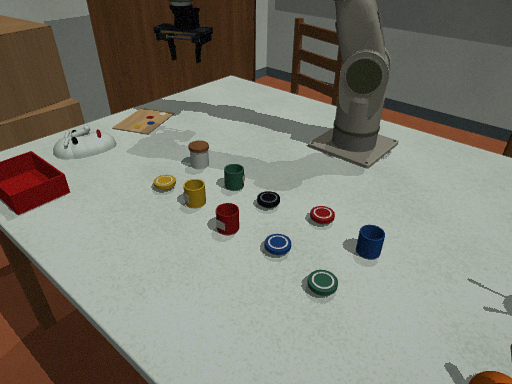

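The top view shows the lids: green (124,168), blue (189,173), yellow (369,146), red (190,246) and black (254,220). The open pots are red (251,154), yellow (317,154), green (317,212) and blue (120,242). The closed pot is at (397,207).

```bash
cat > h.py <<'E'
from bench import r, optics
import cv2,numpy as np
from scipy.spatial.transform import Rotation as R
def plane(c,px,z):
    f=c["pixels"].shape[0]/2/np.tan(np.radians(c["vfov"])/2)
    M=cv2.Rodrigues(np.array(c["rvec"],float))[0]; o=-M.T@np.array(c["tvec"])
    px=np.atleast_2d(px).astype(float)
    d=np.c_[(px[:,0]-c["cx"])/f,(px[:,1]-c["cy"])/f,np.ones(len(px))]@M
    return (o+d*((z-o[2])/d[:,2])[:,None])[:,:2],o
HUE=dict(green=(60,90),blue=(100,125),yellow=(18,32),red=(170,10))
def blobs(c,hue,amin=150,smin=110,vmin=25):
    h=cv2.cvtColor(c["pixels"],cv2.COLOR_RGB2HSV);a,b=hue
    H=h[...,0];m=((H>=a)&(H<=b)) if a<b else ((H>=a)|(H<=b))
    m=(m&(h[...,1]>smin)&(h[...,2]>vmin)).astype(np.uint8)
    m=cv2.morphologyEx(m,cv2.MORPH_CLOSE,np.ones((3,3)))
    cs=cv2.findContours(m,cv2.RETR_EXTERNAL,cv2.CHAIN_APPROX_NONE)[0]
    return [k[:,0] for k in cs if amin<cv2.contourArea(k)]
def centre(c,pts,z,rad):
    "disc edge at height z, seen from camera: far side and flanks belong to the upper rim"
    p,o=plane(c,pts,z); u=p.mean(0)-o[:2];u/=np.linalg.norm(u);v=np.array([-u[1],u[0]])
    a,b=p@u,p@v
    return u*(a.max()-rad)+v*(b.max()+b.min())/2, np.ptp(b), np.ptp(a)
def goto(dxyz_world):  # tool-frame shift in row units
    s=r.read_state();return R.from_quat(s["eef_rot"]).inv().apply(dxyz_world)/0.3
E
python3 - <<'E'
from h import *
c=optics.camera("top")
print(plane(c,[[0,0]],0)[1])
for n,h in HUE.items():
    for k in blobs(c,h):
        print(n,k.mean(0).round(),len(k),*[ (np.round(x,4),round(w,4),round(l,4)) for x,w,l in (centre(c,k,.024,.031),centre(c,k,.058,.028))])
g=cv2.cvtColor(c["pixels"],cv2.COLOR_RGB2HSV)
m=((g[...,1]<60)&(g[...,2]>130)).astype(np.uint8)
n,l,st,ce=cv2.connectedComponentsWithStats(m)
for s,e in zip(st,ce):
    if s[4]<400: print("ring?",e.round(1),s[2:],plane(c,[e],.024)[0].round(4))
c=optics.camera("scene");print(plane(c,[[0,0]],0)[1])
for n,h in HUE.items():
    for k in blobs(c,h):
        if 140<k[:,0].mean()<400 and 150<k[:,1].mean()<320:print(n,k.mean(0).round(),len(k),*[ (np.round(x,4),round(w,4),round(l,4)) for x,w,l in (centre(c,k,.024,.031),centre(c,k,.058,.028))])
E
```

```text
[0.29609426 0.01469122 1.07498644]
green [317. 213.] 77 (array([ 0.4635, -0.1328]), np.float64(0.0542), np.float64(0.0626)) (array([ 0.4596, -0.1293]), np.float64(0.0525), np.float64(0.0605))
green [124. 168.] 73 (array([0.6206, 0.2711]), np.float64(0.0572), np.float64(0.0592)) (array([0.6117, 0.2641]), np.float64(0.0553), np.float64(0.0573))
green [24. 81.] 76 (array([0.8526, 0.4779]), np.float64(0.0598), np.float64(0.0406)) (array([0.8361, 0.4642]), np.float64(0.0579), np.float64(0.0392))
green [ 5. 59.] 84 (array([0.9302, 0.5364]), np.float64(0.0562), np.float64(0.0754)) (array([0.9112, 0.5207]), np.float64(0.0543), np.float64(0.0729))
blue [118. 242.] 84 (array([0.4607, 0.2989]), np.float64(0.0541), np.float64(0.0651)) (array([0.4564, 0.2914]), np.float64(0.0523), np.float64(0.063))
blue [189. 173.] 75 (array([0.5895, 0.1305]), np.float64(0.06), np.float64(0.0604)) (array([0.5819, 0.1275]), np.float64(0.058), np.float64(0.0584))
yellow [316. 155.] 82 (array([ 0.5969, -0.1562]), np.float64(0.0567), np.float64(0.0711)) (array([ 0.5889, -0.1517]), np.float64(0.0549), np.float64(0.06
[... 1806 characters left out ...]
t64(0.1218)) (array([0.4625, 0.2932]), np.float64(0.0527), np.float64(0.1148))
yellow [194. 193.] 84 (array([ 0.562 , -0.1907]), np.float64(0.0565), np.float64(0.1378)) (array([ 0.5942, -0.1506]), np.float64(0.0533), np.float64(0.1298))
yellow [164. 182.] 55 (array([ 0.6018, -0.2701]), np.float64(0.0592), np.float64(0.0777)) (array([ 0.6318, -0.2254]), np.float64(0.0558), np.float64(0.0732))
red [322. 215.] 60 (array([0.4356, 0.1489]), np.float64(0.0599), np.float64(0.0728)) (array([0.4748, 0.1699]), np.float64(0.0565), np.float64(0.0686))
red [227. 220.] 97 (array([ 0.5854, -0.0396]), np.float64(0.0558), np.float64(0.1249)) (array([ 0.6162, -0.0081]), np.float64(0.0526), np.float64(0.1177))
```

```bash
cat > w.py <<'E'
import sys
from h import *
s=r.read_state();p=s["ee_pos"]
t=np.array([float(x) for x in sys.argv[1:4]])
print("units",goto(t-p).round(3),"pos",np.round(p,4),"t",s["time"],"F",np.round(s["ft_force"],1),"w",round(s["width"],4),"rot",np.round(R.from_quat(s["eef_rot"]).as_matrix()[:,2],3))
E
python3 w.py .5976 -.2718 .15
```

```text
units [ 1.528 -0.516  0.287] pos [ 0.2264 -0.5823  0.2361] t 0.2 F [ 0.3  0.4 -1.4] w 0.0869 rot [-0.     0.001 -1.   ]
```

```bash
T='[-1,0.95,-0.32,0.18,0,0,0]'; python3 -m pendant '[[-1,0.15,-0.05,0,0,0,0],[-1,0.35,-0.12,0.05,0,0,0],[-1,0.55,-0.18,0.1,0,0,0],[-1,0.75,-0.25,0.14,0,0,0],[-1,0.9,-0.31,0.18,0,0,0],[-1,0.95,-0.32,0.18,0,0,0]]' && python3 -m pendant '[[-1,0.2,-0.07,0.03,0,0,0],[-1,0.4,-0.13,0.06,0,0,0],[-1,0.55,-0.19,0.1,0,0,0],[-1,0.58,-0.196,0.107,0,0,0],[-1,0.58,-0.196,0.107,0,0,0]]'; python3 w.py .5976 -.2718 .15; python3 - <<'E'
from h import *
c=optics.camera("wrist");cv2.imwrite("pics/w1.png",c["pixels"][...,::-1])
for k in blobs(c,HUE["yellow"],800):print(k.mean(0),len(k),centre(c,k,.024,.031),centre(c,k,.058,.028))
g=cv2.cvtColor(c["pixels"],cv2.COLOR_RGB2HSV)
E
```

```text
time: 0.95
ee_pos: [0.46, -0.3855, 0.1814]
eef_rot: [0.982, 0.187, 0.0, -0.001]
ft_force: [-0.2, -0.2, 0.4]
width: 0.0869
grip_force: 0.0
time: 1.58
ee_pos: [0.5979, -0.2727, 0.1502]
eef_rot: [0.983, 0.184, -0.0, 0.0]
ft_force: [0.1, -1.0, 0.3]
width: 0.087
grip_force: 0.0
units [ 0.    -0.003  0.001] pos [ 0.5979 -0.2727  0.1502] t 1.575 F [ 0.1 -1.   0.3] w 0.087 rot [-0.001 -0.    -1.   ]
[372.01010101 315.47643098] 594 (array([ 0.48407382, -0.47252769]), np.float64(0.25992688928373053), np.float64(0.15965402978208507)) (array([ 0.50702303, -0.44400836]), np.float64(0.2277619460342022), np.float64(0.1398974635351289))
[429.98089172 267.29299363] 157 (array([ 0.58551606, -0.46024349]), np.float64(0.04157141371551476), np.float64(0.05879081931104538)) (array([ 0.59567922, -0.43311359]), np.float64(0.03642711269053456), np.float64(0.05151568370678372))
[ 80.58064516 267.22580645] 155 (array([ 0.46357024, -0.14471717]), np.float64(0.04108833646495057), np.float64(0.05812583776783947)) (array([ 0.48927867, -0.15780244]), np.float64(0.036003814373932824), np.float64(0.050932991047418))
[255.59893048 188.0802139 ] 187 (array([ 0.59932815, -0.27340245]), np.float64(0.06002051789310281), np.float64(0.060774090961699945)) (array([ 0.60827189, -0.26987007]), np.float64(0.05259321186424637), np.float64(0.0532535331917382))
[121.09090909 148.28787879] 264 (array([ 0.58020327, -0.14020461]), np.float64(0.06264091389850829), np.float64(0.08228376635897516)) (array([ 0.59124609, -0.15412639]), np.float64(0.05488934403901308), np.float64(0.07210146978093684))
```

View pics/w1.png

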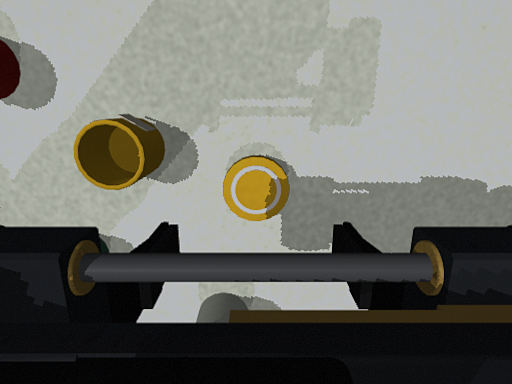

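The wrist view has the yellow lid centred between the fingers at (256,188) and the yellow pot at (115,153). Both agree with the top view to within 2 mm, so I'm going down to grip.

```bash
python3 -m pendant '[[-1,0,0,0.15,0,0,0],[-1,0,0,0.3,0,0,0],[-1,0,0,0.4,0,0,0],[-1,0,0,0.443,0,0,0],[-1,0,0,0.443,0,0,0]]' 15 && python3 -m pendant '[[1,0,0,0,0,0,0],[1,0,0,0,0,0,0],[1,0,0,0,0,0,0],[1,0,0,0,0,0,0],[1,0,0,0,0,0,0],[1,0,0,0,0,0,0]]' 15; python3 w.py .591 -.1535 .13
```

```text
time: 2.25
ee_pos: [0.5975, -0.2732, 0.0178]
eef_rot: [0.983, 0.184, -0.0, 0.0]
ft_force: [-0.6, -1.2, 1.1]
width: 0.0871
grip_force: 0.0
time: 3.0
ee_pos: [0.5985, -0.2721, 0.0182]
eef_rot: [0.983, 0.184, 0.0, 0.0]
ft_force: [0.0, -0.4, 6.1]
width: 0.0614
grip_force: 15.0
units [ 0.12  -0.377 -0.373] pos [ 0.5985 -0.2721  0.0182] t 3.0 F [ 0.  -0.4  6.1] w 0.0614 rot [ 0.001 -0.    -1.   ]
```

```bash
python3 -m pendant '[[1,0,0,-0.2,0,0,0],[1,0,0,-0.373,0,0,0],[1,0.06,-0.19,-0.373,0,0,0],[1,0.12,-0.35,-0.373,0,0,0],[1,0.12,-0.377,-0.373,0,0,0],[1,0.12,-0.377,-0.373,0,0,0],[1,0.12,-0.377,-0.373,0,0,0]]'; python3 w.py .591 -.1535 .0635; python3 - <<'E'
from h import *
c=optics.camera("wrist");cv2.imwrite("pics/w2.png",c["pixels"][...,::-1])
t=optics.camera("top");cv2.imwrite("pics/t2.png",cv2.resize(t["pixels"][90:290,60:460,::-1],(800,400)))
E
```

```text
time: 3.88
ee_pos: [0.5906, -0.1554, 0.1292]
eef_rot: [0.983, 0.183, -0.0, 0.0]
ft_force: [0.5, -0.4, 0.2]
width: 0.0612
grip_force: 15.0
units [ 0.004 -0.006  0.219] pos [ 0.5906 -0.1554  0.1292] t 3.875 F [ 0.5 -0.4  0.2] w 0.0612 rot [-0.    -0.001 -1.   ]
```

View pics/w2.png

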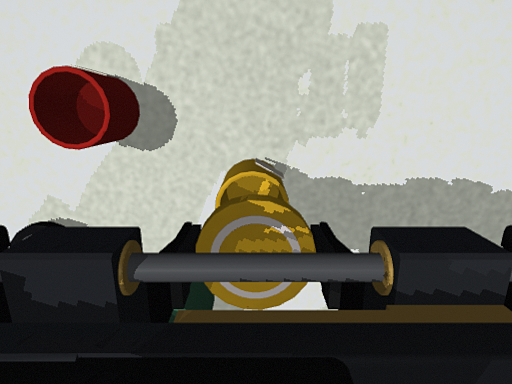

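The lid is held level, at about (256,250), with the yellow pot directly beneath it in line at (250,190). Lowering it now.

```bash
python3 -m pendant '[[1,0.002,-0.005,0.08,0,0,0],[1,0.002,-0.005,0.14,0,0,0],[1,0.002,-0.005,0.17,0,0,0],[1,0.002,-0.005,0.19,0,0,0],[1,0.002,-0.005,0.205,0,0,0],[1,0.002,-0.005,0.216,0,0,0],[1,0.002,-0.005,0.216,0,0,0]]'; python3 w.py .591 -.1535 .0635
```

```text
time: 4.85
ee_pos: [0.5908, -0.1519, 0.0647]
eef_rot: [0.983, 0.184, -0.0, 0.0]
ft_force: [-1.2, -0.1, -0.4]
width: 0.0607
grip_force: 15.0
units [-0.001  0.005  0.004] pos [ 0.5908 -0.1519  0.0647] t 4.85 F [-1.2 -0.1 -0.4] w 0.0607 rot [-0. -0. -1.]
```

```bash
python3 -m pendant '[[-1,0,0,0.003,0,0,0],[-1,0,0,0.003,0,0,0],[-1,0,0,0.003,0,0,0],[-1,0,0,0.003,0,0,0],[-1,0,0,-0.1,0,0,0],[-1,0,0,-0.2,0,0,0],[-1,0,0,-0.3,0,0,0],[-1,0,0,-0.3,0,0,0]]'; python3 w.py .592 .1318 .15; python3 - <<'E'
from h import *
c=optics.camera("wrist");cv2.imwrite("pics/w3.png",c["pixels"][...,::-1])
for k in blobs(c,HUE["yellow"],3000):print(k.mean(0),len(k),centre(c,k,.070,.031))
for k in blobs(c,HUE["red"],1000):print(k.mean(0),len(k),centre(c,k,.058,.028))
E
```

```text
time: 5.85
ee_pos: [0.5922, -0.1521, 0.1574]
eef_rot: [0.983, 0.184, 0.002, 0.001]
ft_force: [0.2, 0.2, 0.2]
width: 0.0872
grip_force: 0.0
units [ 0.342 -0.882  0.023] pos [ 0.5922 -0.1521  0.1574] t 5.85 F [0.2 0.2 0.2] w 0.0872 rot [ 0.004 -0.001 -1.   ]
[372.12268908 315.49579832] 595 (array([ 0.5070964 , -0.31759716]), np.float64(0.22234479980623933), np.float64(0.138334704501562))
[253.85648148 200.97222222] 216 (array([ 0.59165317, -0.15249737]), np.float64(0.06087386614430684), np.float64(0.06716262200158751))
[104.13580247 111.13168724] 243 (array([ 0.61203527, -0.01208898]), np.float64(0.05480503503249523), np.float64(0.07220137413066019))
```

View pics/w3.png

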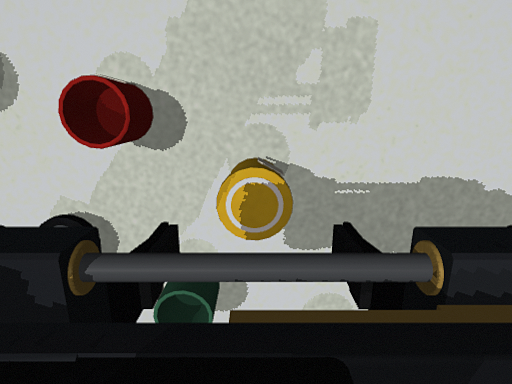

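The yellow lid sits flat and centred on its pot at (254,200), and its width of 60.9 mm fits a top at 70 mm height. Blue lid next.

```bash
python3 -m pendant '[[-1,0.06,-0.17,0.01,0,0,0],[-1,0.14,-0.37,0.02,0,0,0],[-1,0.22,-0.56,0.023,0,0,0],[-1,0.29,-0.74,0.023,0,0,0],[-1,0.34,-0.86,0.023,0,0,0],[-1,0.342,-0.882,0.023,0,0,0],[-1,0.342,-0.882,0.023,0,0,0],[-1,0.342,-0.882,0.023,0,0,0]]'; python3 w.py .592 .1318 .0173; python3 - <<'E'
from h import *
c=optics.camera("wrist")
for n in ("blue","green"):
  for k in blobs(c,HUE[n],800):print(n,k.mean(0),len(k),centre(c,k,.024,.031))
E
```

```text
time: 6.9
ee_pos: [0.5907, 0.1298, 0.1473]
eef_rot: [0.983, 0.183, -0.0, 0.0]
ft_force: [0.5, 0.2, 0.0]
width: 0.087
grip_force: 0.0
units [ 0.007 -0.005  0.433] pos [0.5907 0.1298 0.1473] t 6.9 F [0.5 0.2 0. ] w 0.087 rot [-0.    -0.001 -1.   ]
blue [254.32432432 186.18918919] 185 (array([0.59371334, 0.13096423]), np.float64(0.060104037924595774), np.float64(0.060853987789141306))
green [112.51627907  94.58604651] 215 (array([0.624685  , 0.27047186]), np.float64(0.059661158312722895), np.float64(0.06265962870937322))
```

```bash
python3 -m pendant '[[-1,0.008,-0.001,0.15,0,0,0],[-1,0.008,-0.001,0.3,0,0,0],[-1,0.008,-0.001,0.39,0,0,0],[-1,0.008,-0.001,0.431,0,0,0],[-1,0.008,-0.001,0.431,0,0,0]]' 15 && python3 -m pendant '[[1,0,0,0,0,0,0],[1,0,0,0,0,0,0],[1,0,0,0,0,0,0],[1,0,0,0,0,0,0],[1,0,0,0,0,0,0],[1,0,0,0,0,0,0]]' 15; python3 w.py .4575 .293 .13
```

```text
time: 7.58
ee_pos: [0.5927, 0.1324, 0.0183]
eef_rot: [0.983, 0.184, -0.0, 0.0]
ft_force: [0.2, -0.5, 1.2]
width: 0.0872
grip_force: 0.0
time: 8.32
ee_pos: [0.593, 0.1331, 0.019]
eef_rot: [0.983, 0.184, 0.0, 0.0]
ft_force: [-0.4, -1.6, 4.9]
width: 0.0614
grip_force: 15.0
units [-0.228 -0.66  -0.371] pos [0.593  0.1331 0.019 ] t 8.325 F [-0.4 -1.6  4.9] w 0.0614 rot [ 0.001 -0.    -1.   ]
```

```bash
python3 -m pendant '[[1,0,0,-0.2,0,0,0],[1,0,0,-0.371,0,0,0],[1,-0.07,-0.19,-0.371,0,0,0],[1,-0.14,-0.38,-0.371,0,0,0],[1,-0.2,-0.57,-0.371,0,0,0],[1,-0.226,-0.656,-0.371,0,0,0],[1,-0.226,-0.656,-0.371,0,0,0],[1,-0.226,-0.656,-0.371,0,0,0]]'; python3 w.py .4585 .292 .065; python3 - <<'E'
from h import *
c=optics.camera("wrist");s=optics.camera("scene")["pixels"]
o=np.vstack([c["pixels"][100:330,100:420],cv2.resize(s[190:290,300:440],(320,229))]);cv2.imwrite("pics/w4.png",o[...,::-1])
E
```

```text
time: 9.32
ee_pos: [0.4588, 0.291, 0.1295]
eef_rot: [0.983, 0.184, -0.0, 0.0]
ft_force: [0.8, -0.2, -1.3]
width: 0.0613
grip_force: 15.0
units [ 0.    -0.004  0.215] pos [0.4588 0.291  0.1295] t 9.325 F [ 0.8 -0.2 -1.3] w 0.0613 rot [ 0.    -0.001 -1.   ]
```

View pics/w4.png

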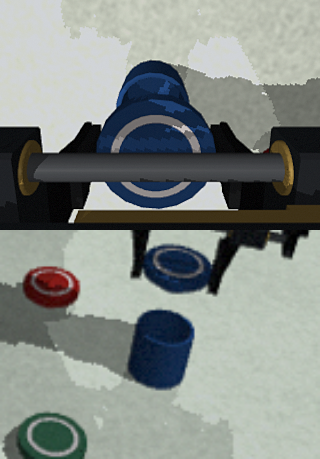

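The crops show the blue lid held over the blue pot, and the wrist view has the pot at (155,90), in line. Lowering it while watching the force.

```bash
python3 -m pendant '[[1,0,-0.002,0.08,0,0,0],[1,0,-0.002,0.14,0,0,0],[1,0,-0.002,0.17,0,0,0],[1,0,-0.002,0.19,0,0,0],[1,0,-0.002,0.205,0,0,0],[1,0,-0.002,0.214,0,0,0],[1,0,-0.002,0.214,0,0,0]]'; python3 w.py .4585 .292 .065
```

```text
time: 10.3
ee_pos: [0.458, 0.2926, 0.0656]
eef_rot: [0.983, 0.184, 0.0, 0.0]
ft_force: [0.3, -0.8, -0.5]
width: 0.0612
grip_force: 15.0
units [0.001 0.002 0.002] pos [0.458  0.2926 0.0656] t 10.3 F [ 0.3 -0.8 -0.5] w 0.0612 rot [ 0. -0. -1.]
```

```bash
python3 -m pendant '[[-1,0,0,0.003,0,0,0],[-1,0,0,0.003,0,0,0],[-1,0,0,0.003,0,0,0],[-1,0,0,0.003,0,0,0],[-1,0,0,-0.1,0,0,0],[-1,0,0,-0.2,0,0,0],[-1,0,0,-0.3,0,0,0],[-1,0,0,-0.3,0,0,0]]'; python3 w.py .43 .148 .15; python3 - <<'E'
from h import *
c=optics.camera("wrist")
for k in blobs(c,HUE["blue"],3000):print(k.mean(0),len(k),centre(c,k,.070,.031))
E
```

```text
time: 11.3
ee_pos: [0.459, 0.2934, 0.1579]
eef_rot: [0.983, 0.184, 0.002, -0.001]
ft_force: [0.9, -0.6, -1.0]
width: 0.0868
grip_force: 0.0
units [-0.266  0.417  0.025] pos [0.459  0.2934 0.1579] t 11.3 F [ 0.9 -0.6 -1. ] w 0.0868 rot [ 0.004  0.002 -1.   ]
[255.55251142 199.46575342] 219 (array([0.458634  , 0.29199883]), np.float64(0.060184194381268236), np.float64(0.06730884612460031))
```

```bash
python3 -m pendant '[[-1,-0.08,0.13,0.01,0,0,0],[-1,-0.17,0.27,0.02,0,0,0],[-1,-0.25,0.4,0.025,0,0,0],[-1,-0.266,0.417,0.025,0,0,0],[-1,-0.266,0.417,0.025,0,0,0],[-1,-0.266,0.417,0.025,0,0,0]]'; python3 w.py .43 .148 .018; python3 - <<'E'
from h import *
c=optics.camera("wrist")
for n in ("red",):
  for k in blobs(c,HUE[n],800):print(n,k.mean(0),len(k),centre(c,k,.024,.031))
E
```

```text
time: 12.1
ee_pos: [0.4289, 0.1483, 0.1478]
eef_rot: [0.983, 0.185, -0.0, -0.0]
ft_force: [-0.7, -0.3, 0.1]
width: 0.0869
grip_force: 0.0
units [0.003 0.002 0.433] pos [0.4289 0.1483 0.1478] t 12.1 F [-0.7 -0.3  0.1] w 0.0869 rot [-0.  0. -1.]
red [256.32620321 187.19786096] 187 (array([0.43237356, 0.14755101]), np.float64(0.05949375651788688), np.float64(0.06022829827384263))
red [493.7486631  60.8342246] 187 (array([0.59273818, 0.01887071]), np.float64(0.05344244187351227), np.float64(0.03694040096557161))
```

```bash
python3 -m pendant '[[-1,0.006,0.004,0.15,0,0,0],[-1,0.006,0.004,0.3,0,0,0],[-1,0.006,0.004,0.39,0,0,0],[-1,0.006,0.004,0.432,0,0,0],[-1,0.006,0.004,0.432,0,0,0]]' 15 && python3 -m pendant '[[1,0,0,0,0,0,0],[1,0,0,0,0,0,0],[1,0,0,0,0,0,0],[1,0,0,0,0,0,0],[1,0,0,0,0,0,0],[1,0,0,0,0,0,0]]' 15; python3 w.py .6125 -.011 .13
```

```text
time: 12.78
ee_pos: [0.4308, 0.1471, 0.0182]
eef_rot: [0.983, 0.185, -0.0, -0.0]
ft_force: [-0.8, 0.8, 0.6]
width: 0.0869
grip_force: 0.0
time: 13.52
ee_pos: [0.4314, 0.1465, 0.0189]
eef_rot: [0.983, 0.184, 0.0, 0.0]
ft_force: [-0.6, -1.6, 6.0]
width: 0.0612
grip_force: 15.0
units [ 0.373  0.708 -0.37 ] pos [0.4314 0.1465 0.0189] t 13.525 F [-0.6 -1.6  6. ] w 0.0612 rot [ 0.001 -0.    -1.   ]
```

```bash
python3 -m pendant '[[1,0,0,-0.2,0,0,0],[1,0,0,-0.37,0,0,0],[1,0.09,0.17,-0.37,0,0,0],[1,0.18,0.35,-0.37,0,0,0],[1,0.27,0.52,-0.37,0,0,0],[1,0.35,0.67,-0.37,0,0,0],[1,0.373,0.708,-0.37,0,0,0],[1,0.373,0.708,-0.37,0,0,0]]'; python3 -m pendant '[[1,0,0,0,0,0,0]]'; python3 w.py .6125 -.011 .065; python3 - <<'E'
from h import *
c=optics.camera("wrist");s=optics.camera("scene")["pixels"]
o=np.vstack([c["pixels"][100:330,100:420],cv2.resize(s[150:250,170:310],(320,229))]);cv2.imwrite("pics/w5.png",o[...,::-1])
E
```

```text
time: 14.52
ee_pos: [0.6121, -0.0109, 0.1289]
eef_rot: [0.983, 0.184, -0.0, -0.0]
ft_force: [-0.3, -0.2, -1.0]
width: 0.0608
grip_force: 15.0
time: 14.65
ee_pos: [0.6114, -0.0092, 0.1295]
eef_rot: [0.983, 0.185, -0.0, -0.0]
ft_force: [-0.4, 0.9, 0.6]
width: 0.0608
grip_force: 15.0
units [0.001 0.007 0.215] pos [ 0.6114 -0.0092  0.1295] t 14.65 F [-0.4  0.9  0.6] w 0.0608 rot [-0.001  0.    -1.   ]
```

View pics/w5.png

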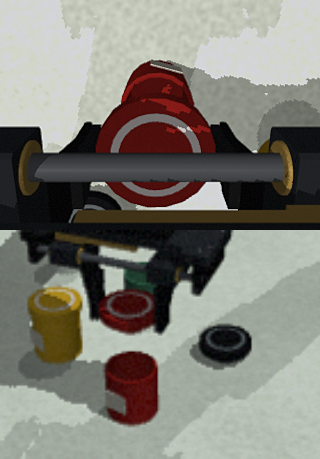

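The red lid is held above the red pot, which is in line at (157,88) in the wrist crop. The scene crop also shows the yellow lid flat on its pot. Lowering.

```bash
python3 -m pendant '[[1,0.001,0.003,0.08,0,0,0],[1,0.001,0.003,0.14,0,0,0],[1,0.001,0.003,0.17,0,0,0],[1,0.001,0.003,0.19,0,0,0],[1,0.001,0.003,0.205,0,0,0],[1,0.001,0.003,0.214,0,0,0],[1,0.001,0.003,0.214,0,0,0]]'; python3 w.py .6125 -.011 .065
```

```text
time: 15.62
ee_pos: [0.613, -0.0116, 0.0653]
eef_rot: [0.983, 0.184, 0.0, 0.0]
ft_force: [-0.1, -0.7, -0.2]
width: 0.0609
grip_force: 15.0
units [-0.001 -0.003  0.001] pos [ 0.613  -0.0116  0.0653] t 15.625 F [-0.1 -0.7 -0.2] w 0.0609 rot [ 0. -0. -1.]
```

```bash
python3 -m pendant '[[-1,0,0,0.003,0,0,0],[-1,0,0,0.003,0,0,0],[-1,0,0,0.003,0,0,0],[-1,0,0,0.003,0,0,0],[-1,0,0,-0.1,0,0,0],[-1,0,0,-0.2,0,0,0],[-1,0,0,-0.3,0,0,0],[-1,0,0,-0.3,0,0,0]]'; python3 w.py .6235 .2713 .15; python3 - <<'E'
from h import *
c=optics.camera("wrist")
for k in blobs(c,HUE["red"],3000):print(k.mean(0),len(k),centre(c,k,.070,.031))
E
```

```text
time: 16.62
ee_pos: [0.6143, -0.0115, 0.158]
eef_rot: [0.983, 0.184, 0.002, 0.001]
ft_force: [-0.3, 0.3, -0.0]
width: 0.0868
grip_force: 0.0
units [ 0.37  -0.868  0.027] pos [ 0.6143 -0.0115  0.158 ] t 16.625 F [-0.3  0.3 -0. ] w 0.0868 rot [ 0.005 -0.    -1.   ]
[254.17808219 200.19634703] 219 (array([ 0.61453031, -0.01204943]), np.float64(0.06026681837335429), np.float64(0.06562908248513177))
```

```bash
python3 -m pendant '[[-1,0.06,-0.17,0.01,0,0,0],[-1,0.15,-0.37,0.02,0,0,0],[-1,0.23,-0.56,0.027,0,0,0],[-1,0.31,-0.74,0.027,0,0,0],[-1,0.36,-0.85,0.027,0,0,0],[-1,0.37,-0.868,0.027,0,0,0],[-1,0.37,-0.868,0.027,0,0,0],[-1,0.37,-0.868,0.027,0,0,0]]'; python3 w.py .6235 .2713 .018; python3 - <<'E'
from h import *
c=optics.camera("wrist")
for k in blobs(c,HUE["green"],800):print(k.mean(0),len(k),centre(c,k,.024,.031))
E
```

```text
time: 17.68
ee_pos: [0.6224, 0.2692, 0.1467]
eef_rot: [0.983, 0.183, -0.0, 0.001]
ft_force: [0.8, -0.9, 0.6]
width: 0.0871
grip_force: 0.0
units [ 0.006 -0.006  0.429] pos [0.6224 0.2692 0.1467] t 17.675 F [ 0.8 -0.9  0.6] w 0.0871 rot [-0.    -0.001 -1.   ]
[251.87567568 186.14594595] 185 (array([0.62573411, 0.2724055 ]), np.float64(0.05966531342359724), np.float64(0.060067872742578965))
```

```bash
python3 -m pendant '[[-1,0.009,-0.006,0.15,0,0,0],[-1,0.009,-0.006,0.3,0,0,0],[-1,0.009,-0.006,0.39,0,0,0],[-1,0.009,-0.006,0.428,0,0,0],[-1,0.009,-0.006,0.428,0,0,0]]' 15 && python3 -m pendant '[[1,0,0,0,0,0,0],[1,0,0,0,0,0,0],[1,0,0,0,0,0,0],[1,0,0,0,0,0,0],[1,0,0,0,0,0,0],[1,0,0,0,0,0,0]]' 15; python3 w.py .4625 -.1295 .13
```

```text
time: 18.35
ee_pos: [0.624, 0.2733, 0.0188]
eef_rot: [0.983, 0.184, -0.0, 0.0]
ft_force: [0.8, -0.2, 1.1]
width: 0.0868
grip_force: 0.0
time: 19.1
ee_pos: [0.6241, 0.274, 0.0192]
eef_rot: [0.983, 0.184, 0.0, 0.0]
ft_force: [-0.3, -0.9, 5.3]
width: 0.061
grip_force: 15.0
units [-0.989  1.059 -0.37 ] pos [0.6241 0.274  0.0192] t 19.1 F [-0.3 -0.9  5.3] w 0.061 rot [ 0.001  0.    -1.   ]
```

```bash
python3 -m pendant '[[1,0,0,-0.2,0,0,0],[1,0,0,-0.4,0,0,0],[1,-0.13,0.13,-0.4,0,0,0],[1,-0.26,0.27,-0.4,0,0,0],[1,-0.39,0.41,-0.4,0,0,0],[1,-0.5,0.53,-0.4,0,0,0],[1,-0.5,0.53,-0.4,0,0,0]]'; python3 -m pendant '[[1,-0.12,0.13,0.01,0,0,0],[1,-0.25,0.27,0.02,0,0,0],[1,-0.38,0.41,0.03,0,0,0],[1,-0.47,0.51,0.03,0,0,0],[1,-0.489,0.529,0.03,0,0,0],[1,-0.489,0.529,0.03,0,0,0],[1,-0.489,0.529,0.03,0,0,0]]'; python3 w.py .4625 -.1295 .065; python3 - <<'E'
from h import *
c=optics.camera("wrist");s=optics.camera("scene")["pixels"]
o=np.vstack([c["pixels"][100:330,100:420],cv2.resize(s[120:220,170:310],(320,229))]);cv2.imwrite("pics/w6.png",o[...,::-1])
E
```

```text
time: 19.98
ee_pos: [0.5408, 0.0668, 0.1386]
eef_rot: [0.983, 0.181, -0.0, 0.001]
ft_force: [-0.1, 1.1, -1.0]
width: 0.0608
grip_force: 15.0
time: 20.85
ee_pos: [0.4632, -0.1279, 0.1298]
eef_rot: [0.983, 0.186, 0.0, -0.0]
ft_force: [0.5, 0.4, -0.4]
width: 0.0608
grip_force: 15.0
units [-0.004  0.004  0.216] pos [ 0.4632 -0.1279  0.1298] t 20.85 F [ 0.5  0.4 -0.4] w 0.0608 rot [ 0.  0. -1.]
```

View pics/w6.png

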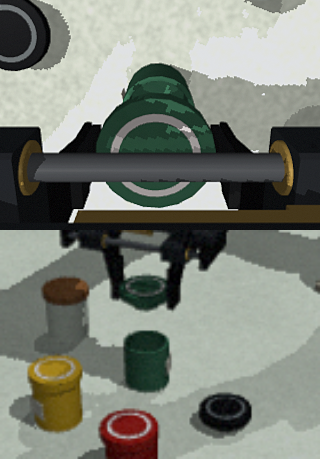

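The green lid is over the green pot, which is in line at (157,88). The red and yellow lids look home in the scene crop. Lowering.

```bash
python3 -m pendant '[[1,-0.003,0.001,0.08,0,0,0],[1,-0.003,0.001,0.14,0,0,0],[1,-0.003,0.001,0.17,0,0,0],[1,-0.003,0.001,0.19,0,0,0],[1,-0.003,0.001,0.205,0,0,0],[1,-0.003,0.001,0.214,0,0,0],[1,-0.003,0.001,0.214,0,0,0]]'; python3 w.py .4625 -.1295 .065
```

```text
time: 21.82
ee_pos: [0.4618, -0.1303, 0.0656]
eef_rot: [0.983, 0.184, 0.0, 0.0]
ft_force: [0.9, -0.2, -0.2]
width: 0.0612
grip_force: 15.0
units [ 0.003 -0.002  0.002] pos [ 0.4618 -0.1303  0.0656] t 21.825 F [ 0.9 -0.2 -0.2] w 0.0612 rot [ 0. -0. -1.]
```

Release, lift, then back off so the top camera has a clear view of everything.

```bash
python3 -m pendant '[[-1,0,0,0.003,0,0,0],[-1,0,0,0.003,0,0,0],[-1,0,0,0.003,0,0,0],[-1,0,0,0.003,0,0,0],[-1,0,0,-0.1,0,0,0],[-1,0,0,-0.25,0,0,0],[-1,0,0,-0.4,0,0,0],[-1,0,0,-0.5,0,0,0]]'; python3 -m pendant '[[-1,-0.08,0.18,0,0,0,0],[-1,-0.16,0.36,0,0,0,0],[-1,-0.24,0.54,0,0,0,0],[-1,-0.32,0.72,0,0,0,0],[-1,-0.4,0.9,0,0,0,0],[-1,-0.42,0.95,0,0,0,0],[-1,-0.42,0.95,0,0,0,0],[-1,-0.42,0.95,0,0,0,0]]'; python3 - <<'E'
from h import *
t=optics.camera("top");s=optics.camera("scene")
for n,h in HUE.items():
  for c in (t,s):
    for k in blobs(c,h):
      x,w,l=centre(c,k,.070,.031)
      if .4<x[0]<.7 and abs(x[1])<.4: print(n,k.mean(0).round(),x.round(4),round(w,4))
o=np.vstack([cv2.resize(t["pixels"][120:280,90:430],(640,300)),cv2.resize(s["pixels"][125:285,140:400],(480,295),interpolation=3).copy() if 0 else cv2.copyMakeBorder(cv2.resize(s["pixels"][125:285,140:400],(480,295)),0,0,0,160,cv2.BORDER_CONSTANT)])
cv2.imwrite("pics/end.png",o[...,::-1])
E
```

```text
time: 22.82
ee_pos: [0.4621, -0.1303, 0.2178]
eef_rot: [0.983, 0.184, 0.001, 0.001]
ft_force: [0.5, -0.3, -0.7]
width: 0.0869
grip_force: 0.0
time: 23.82
ee_pos: [0.4485, -0.4397, 0.2156]
eef_rot: [0.983, 0.185, 0.0, -0.0]
ft_force: [0.5, 0.3, 0.4]
width: 0.0869
grip_force: 0.0
green [318. 211.] [ 0.46   -0.1288] 0.0594
green [234. 174.] [ 0.4675 -0.1252] 0.0556
blue [117. 242.] [0.456  0.2911] 0.0587
blue [371. 239.] [0.4622 0.2928] 0.0579
yellow [317. 153.] [ 0.5888 -0.1514] 0.061
yellow [194. 191.] [ 0.5955 -0.1487] 0.0598
red [251. 152.] [ 0.6102 -0.0111] 0.0601
red [227. 217.] [ 0.6191 -0.0078] 0.0571
```

View pics/end.png

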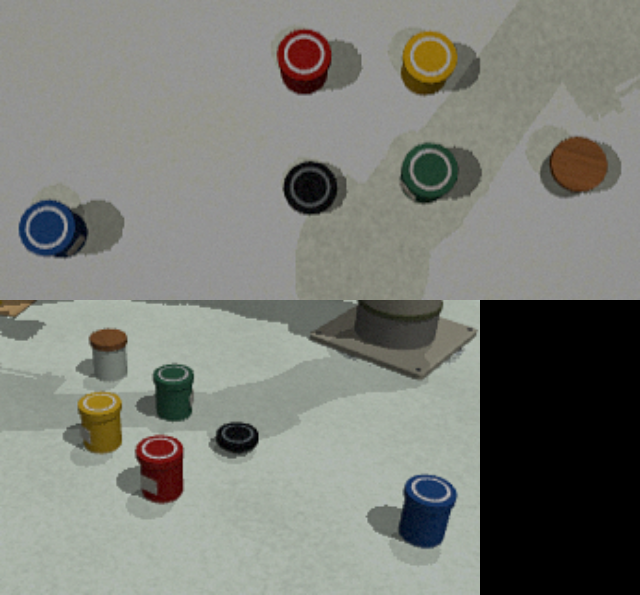

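All four lids are flat and centred on the pots of their own colour, in both the top and scene views. The black lid and the white pot look undisturbed.

```bash
python3 -c "
from bench import r
print(r.close_job())"
```

```text
the job is handed in; nothing more can be done
None
```

I put all four coloured lids on the pots of their own colour and handed the job in at about 24 s; the final camera views show them flat and centred, but the hand-in gave no verdict.

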